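# Roll the round bar into the V-rest and up to its stop

## Task

Push the loose round aluminium bar with your fingertips so that it rolls along the bench, up the ramp and into the groove of the grey V-rest. Then push on its near end until it lies in the groove with its far end up against the steel end stop. Do not pinch or lift the bar, push gently, and leave everything else on the bench where it is.

Things in the scene. Friction and masses are not known exactly. Their poses are not given: they have to be found in the camera images.
- bar: Loose smooth round aluminium bar, 50 mm in diameter, 120 mm long, about 0.35 kg, a dark ring near each end, a thin red line along it. It lies on its side, rolls very easily and can run on ahead of a finger. Origin: mid-length on its axis, 25 mm above the bench at the start. x: along its axis, away from the robot; y, z turn as it rolls (z up at the start).
- vrest: Grey V-rest fixed to the bench, spanning its x = -60 to +87 mm, y = -55 to +80 mm. Origin: on the bench, below the axis of a bar at rest in the groove. x: along the groove, away from the robot; y: left, to the ramp and the bar; z: up. The bar starts within 12 degrees of parallel to the groove, its centre at x = -45 to -10, y = +140 to +210 mm in this frame.
- vrest_crest (a point): Point on the rounded crest at the top of the V-rest's ramp, 16.5 mm above the bench, at y = +18 mm in its frame; axes as the V-rest's. The ramp rises to it at 15 degrees from the bench at y = +80 mm; behind it the groove's near flank falls at 25 degrees. Once past the crest the bar drops into the groove by itself.
- vrest_seat (a point): Where the bar's centre is when it is home: axis 36 mm above the bench at y = 0 of the V-rest, x = +15 mm, end on the stop; axes as the V-rest's. The groove's bottom is 5 mm above the bench at y = -7 mm; its far flank rises at 50 degrees to a top 45 mm high. Groove and ramp are open at the near (-x) end.
- vrest_stop (a point): Middle of the face of the steel end stop, a plate 52 mm high at the far (+x) end of the groove, at x = +75 mm of the V-rest, spanning y = -54 to +22 mm; axes as the V-rest's. The bar's far end is to touch this face.
- thread_blue: loose spool of blue thread standing upright right of the V-rest (not the one at the back), 41x48 mm, 75 mm high. A bystander, not to be disturbed. Origin: centre of its underside.
- dye_bottle: loose small brown dye bottle with a black cap, right of the V-rest (not the one by the press), 39 mm across, 82 mm high. A bystander, not to be disturbed. Origin: centre of its underside.
- rivet_jar: loose clear jar of copper rivets with a yellow lid, beyond the bar, 47 mm across, 50 mm high. A bystander, not to be disturbed. Origin: centre of its underside.
- sanding_block: loose brown cork sanding block at the left near the table's front edge, 36x62 mm, 27 mm high. A bystander, not to be disturbed. Origin: centre of its underside.
- balm_tin: loose round tin lying flat at the left, 67 mm across, 20 mm high. A bystander, not to be disturbed. Origin: centre of its underside.
- waxed_bobbin: loose wooden bobbin wound with tan thread at the right near the table's front edge, 40 mm across, 18 mm high. A bystander, not to be disturbed. Origin: centre of its underside.
There are look-alikes about, which are no part of the job. There is more than one size of the bar; the job needs the larger.

How it is judged:
On the way, in this order (a step that is already met when the one before it is completed fails the run):
1. the bar rolls over on the bench by a quarter turn or so, lying on the bench (angle between bar's own z axis and vertical above 1.2 rad and height (world z) of bar below 0.034 m), for 0.02 s.
2. the bar lies in the groove of the V-rest, square with it (y of bar in the frame of vrest between -0.004 and 0.004 m and z of bar in the frame of vrest between 0.032 and 0.039 m and angle between the x axis of bar and the x axis of vrest, either way round below 0.06 rad), for 0.2 s.
At the end, for the whole second after the job is handed in: The bar lies at rest in the groove of the V-rest (axis within 4 mm of its seat sideways and in height, square within 0.06 rad) with its far end within 3 mm of the stop plate (all of step 2 and x of bar in the frame of vrest between 0.012 and 0.018 m and linear speed of bar below 0.01 m/s); the robot touches nothing.
It fails at once if the bar is lifted: its centre is more than 55 mm above the bench (height (world z) of bar above 0.055 m).
It fails at once if the fingers squeeze or push the bar with more than 25 N (contact force between the fingers and bar above 25 N).
It fails at once if a bystander (spool, bottle, jar, sanding block, tin, bobbin) is moved by more than 15 mm (distance of any of thread_blue, dye_bottle, rivet_jar, sanding_block, balm_tin, waxed_bobbin from where it was at the start of the episode above 0.015 m).
It also fails if it takes over 51 s, if anything falls off the work surface, if the arm or the gripper's body presses on something with over 40 N, if the wrist force passes 120 N, or if a joint passes its speed limit or range.

## Robot

A 7-joint arm with a two-finger parallel gripper is mounted at the origin on a cart in front of the work surface, level with it; the furniture and walls round the work are solid. World frame = base frame: x ahead of the robot, y to its left, z up, the work surface at z = 0. Lengths are in m, angles in rad, forces in N, time in s.
With the tool pointing down it reaches from about 0.425 to 0.875 m from the base axis. Payload 4.7 kg.
Tool frame: the origin (TCP) lies midway between the tips of the shut fingers; the grasp point (between the pads) lies 19 mm behind it; z points along the fingers, x is the direction in which the jaws open and shut, and the axes are right-handed (so a half turn about z gives the same grasp; the last joint's range is limited). The gripper opens to 87 mm and grips with 3 to 60 N. Pads are 19 mm wide; open, the fingers measure 117 mm over their backs; the gripper's body (75 mm by 190 mm) begins 51 mm behind the grasp point.
Start: joints at [-1.114, 0.321, -0.07, 1.45, 0.023, 1.371, -0.057], TCP at [0.279, 0.587, 0.187] pointing down, gripper open.
Joint ranges: [-2.86, 2.86], [-0.3, 2.09], [-1.38, 1.24], [0.06, 2.45], [-1.56, 4.7], [0.09, 2.05], [-2.69, 2.69]. Speed limits (rad/s): [2.57, 2.57, 3.14, 3.14, 3.14, 3.14, 3.14].

## Interface

Orientations are given as a rotation vector (axis times angle).
In Python, from bench import get_state, eyes, ticket gives the robot as it stands.
- The arm moves only by the tool carry_out, never from a script. Its argument "motion" is a list of rows, each a list of 2 entries, a list of its own where there are three numbers: the shift along the world's x, y, z in m, then the turn about the world's z in rad. A call has 1 to 20 rows; each row is the pose to reach, as a shift and turn from the pose commanded when the call began; what a row does not reach only later rows make up. A row lasts 1/10 s, in which the tool goes at most 50 mm and 8.59 degrees, less where a joint would pass 70% of its speed; a pose out of reach is approached as far as the arm can. A call with a gripper value outside its range is refused whole. "grip" is the gripper command: -1 is fully open, 1 is shut, values between are in proportion, set as the call begins (left out, the last holds). The fingers move at their own pace and stop on an object; "squeeze" is the grip in N (left out, the last holds). Time passes only in rows, so rows that repeat a pose let the fingers close. It gives the time, the measured TCP pose, the force and the opening at its end, in the units of the state.
- get_state(): the state, without advancing time (a new reading comes with each control period).
- eyes.get_image(name): name is "scene" or "top"; returns a dict with "pixels" (384x512x3 uint8, blue, green, red), "mtx" (3x3 intrinsics, pixels), "extrinsics" (4x4, takes a point from camera to world coordinates). Camera axes: x right, y down, z forward; pixel columns grow to the right and rows downward; lengths in m; the calibration is good to about 2 mm. A picture is of the moment at which its call begins. There is no depth.
- ticket.close_job(): hands the job in, once; it reports no verdict.
The state is a dict: "time": time; "joint_positions": joint angles; "qd": joint speeds; "joint_torque": joint torques, N m; "position": TCP position; "tool_rot": TCP orientation; "ft_force": force on the tool from outside, world axes, zero at the start; "torque": the same for the moment, N m; "grip_width": opening from 0.0 (shut) to 1.0 (fully open).
Only numpy, scipy, OpenCV 4.12 (cv2) and the standard library are available. Lean on these libraries where they do the work, as an engineer would, in place of code of your own. Each camera call takes 0.05 s, during which the arm holds its last target. There are 200 camera calls.

## Working session

There is one attempt and no reset: what is moved stays moved. The work goes in short steps, Python scripts to look and compute and a tool call to move; the robot and the scene stay as the last step left them, time stands still between calls to the robot, and variables do not carry over. Pictures are saved under pics/ and viewed, about 8 in all and at most 12, crops included, and the job is handed in when it is done.

Besides the shell and the picture viewer there is one more tool, called after "Request:" by a JSON object that holds its "method" and its "body". carry_out: Moves the arm, as the interface text tells. Its arguments: {"type":"object","properties":{"motion":{"type":"array","items":{"type":"array"}},"grip":{"type":"number"},"squeeze":{"type":"number"}},"required":["motion"]}

```bash
mkdir -p pics
cat > h.py <<'E'
from bench import get_state, eyes, ticket
import numpy as np, cv2
def snap(n,f):
    d=eyes.get_image(n); cv2.imwrite('pics/'+f+'.png',d['pixels']); np.savez('pics/'+f,K=d['mtx'],E=d['extrinsics']); return d
def ray(f,u,v,z):
    d=np.load('pics/'+f+'.npz');E=d['E'];r=E[:3,:3]@np.linalg.solve(d['K'],[u,v,1.]);o=E[:3,3]
    return o+r*(z-o[2])/r[2]
def proj(f,p):
    d=np.load('pics/'+f+'.npz');q=np.linalg.inv(d['E'])@np.append(p,1);q=d['K']@q[:3];return q[:2]/q[2]
def crop(f,x0,y0,x1,y1,s,o):
    i=cv2.imread('pics/'+f+'.png')[y0:y1,x0:x1];cv2.imwrite('pics/'+o+'.png',cv2.resize(i,None,fx=s,fy=s,interpolation=cv2.INTER_CUBIC))
E
python3 - <<'E'
from h import *
a=snap('scene','s0');b=snap('top','t0')
print(a['extrinsics'][:3,3],b['extrinsics'][:3,3],b['mtx'])
s=get_state();print(s)
i=np.vstack([a['pixels'],b['pixels']]);
E
```

```text
[ 0.02038621 -0.61924214  0.71103846] [0.44826001 0.0094005  1.18741335] [[398.97344724   0.         262.3804524 ]
 [  0.         398.97344724 199.17756976]
 [  0.           0.           1.        ]]
{'time': 0.1, 'joint_positions': array([-1.11390125,  0.32174805, -0.07011878,  1.45155233,  0.02260405,
        1.37079412, -0.05689854]), 'qd': array([-0.00011692, -0.00253829,  0.00033259, -0.00449505,  0.00185638,
        0.00013909,  0.00041806]), 'joint_torque': array([ 3.56425528e-05, -4.92574024e+01, -4.05510915e-01, -3.13396025e+01,
       -6.41970173e-02,  3.94981191e-02,  8.86466955e-05]), 'position': array([0.2782938 , 0.58679652, 0.18557207]), 'tool_rot': array([ 2.65414487e+00,  1.67896006e+00, -2.19979639e-03]), 'ft_force': array([ 0.48672883,  0.19791602, -0.14879168]), 'torque': array([-0.06735294,  0.02319233,  0.02609806]), 'grip_width': 0.998440618733454}
```

View pics/t0.png

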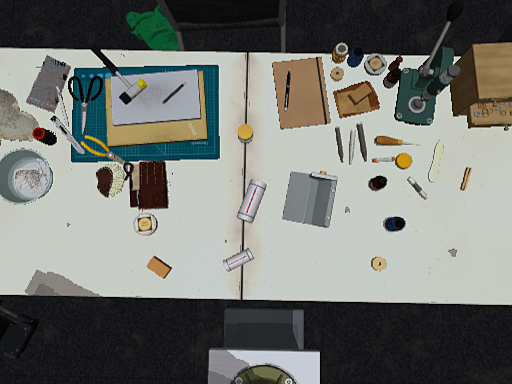

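View pics/s0.png

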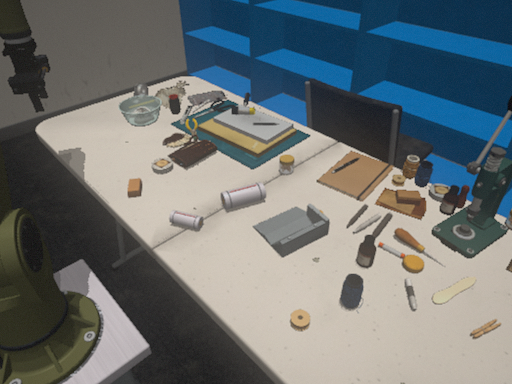

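The top view shows the larger bar at about (252,200), the smaller look-alike at (238,260), the V-rest at (310,198), and the jar at (245,132). I'll enlarge this area.

Run:
```python
from h import *
crop('t0',225,115,345,215,6,'t0c')
for p in [(252,200),(245,132),(158,267),(146,224),(379,264),(238,260)]: print(p,ray('t0',*p,0.025).round(3))
```

```text
(252, 200) [0.579 0.044 0.025]
(245, 132) [0.784 0.069 0.025]
(158, 267) [0.38  0.31  0.025]
(146, 224) [0.503 0.351 0.025]
(379, 264) [ 0.401 -0.326  0.025]
(238, 260) [0.405 0.08  0.025]
```

View pics/t0c.png

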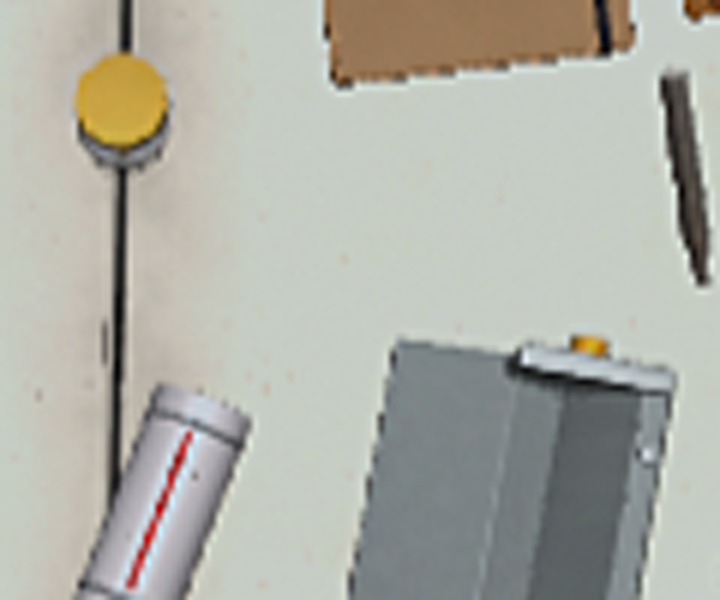

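The crop shows the jar lid at about (245,131), the far ends of the bar and V-rest, and the stop plate. It cut off the near ends, so I'll take one lower crop.

Run:
```python
from h import *
crop('t0',230,165,345,235,6.95,'t0d')
```

```text
(no output)
```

View pics/t0d.png

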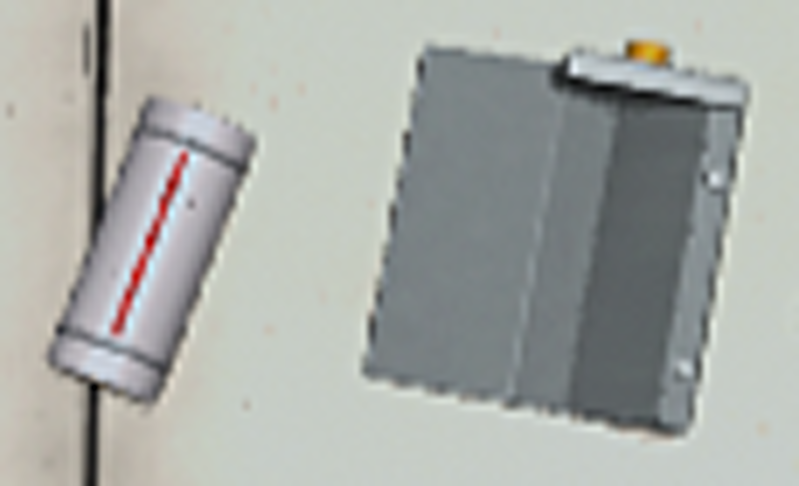

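```bash
cat >> h.py <<'E'
def fr(p): # p=x,y,yaw
    c,s=np.cos(p[2]),np.sin(p[2]); T=np.eye(4);T[:2,:2]=[[c,-s],[s,c]];T[:2,3]=p[:2];return T
def fit(f,pts,pix,p0):
    from scipy.optimize import least_squares
    g=lambda p:(np.array([proj(f,(fr(p)@np.append(q,1))[:3]) for q in pts])-pix).ravel()
    r=least_squares(g,p0,loss='soft_l1');print(r.x.round(4),r.fun.round(1));return r.x
E
python3 - <<'E'
from h import *
m=lambda l:np.array([((a+.5)/6.95-.5+230,(b+.5)/6.95-.5+165) for a,b in l])
v=fit('t0',[(-.06,.08,0),(.087,.08,0),(-.06,.018,.0165),(-.06,-.007,.005),(-.06,-.0406,.045),(-.06,-.055,.045),(.075,.022,.052),(.075,-.054,.052)],
 m([(365,376),(425,47),(510,402),(572,408),(662,430),(688,435),(568,78),(745,105)]),[.58,-.1,-.2])
b=fit('t0',[(.06,.025,.025),(.06,-.025,.025),(-.06,.025,.025),(-.06,-.025,.025),],m([(148,97),(255,145),(48,362),(155,403)]),[.58,.04,-.2])
# red line
for q in m([(185,153),(117,331)]): print('red',ray('t0',*q,.05).round(4))
T=np.linalg.inv(fr(v));print('bar in V',(T@[b[0],b[1],0,1]).round(4),np.degrees(b[2]-v[2]))
for n,u,w,z in [('jar',245,131.5,.05)]: print(n,ray('t0',u,w,z).round(3))
from scipy.spatial.transform import Rotation as R
print(R.from_rotvec(get_state()['tool_rot']).as_matrix().round(3))
E
```

```text
[ 0.5733 -0.1354 -0.1646] [ 0.   0.3  0.1 -0.2  0.2  0.1 -0.8  1.  -0.5 -0.8  0.8 -0.6 -0.2 -0.3
  0.3  0.6]
[ 0.5775  0.0453 -0.3451] [-0.   0.2  0.4 -0.7 -0.5  0.   0.1  0.3]
red [0.6158 0.0317 0.05  ]
red [0.5412 0.058  0.05  ]
bar in V [-0.0255  0.1789  0.      1.    ] -10.33889329537381
jar [0.778 0.068 0.05 ]
[[ 0.428  0.904 -0.001]
 [ 0.904 -0.428 -0.002]
 [-0.002  0.    -1.   ]]
```

Both fits agree to within 1 px. The bar is at V-frame (-25, 179) mm, yawed -10.3°, inside the stated ranges. My plan is to put the open fingers, jaw line parallel to the groove, to the bar's left and push it slowly to the right. First move is to a pose above that.

Request:
{"method": "carry_out", "body": {"motion": [[[0.01,-0.015,0],-0.05],[[0.035,-0.052,0],-0.17],[[0.06,-0.089,0],-0.29],[[0.085,-0.126,0],-0.41],[[0.11,-0.163,0],-0.53],[[0.135,-0.2,0],-0.65],[[0.16,-0.237,0],-0.77],[[0.185,-0.274,0],-0.89],[[0.21,-0.311,0],-1.01],[[0.235,-0.348,0],-1.12],[[0.26,-0.385,0],-1.2],[[0.285,-0.422,-0.02],-1.26],[[0.305,-0.452,-0.05],-1.293],[[0.312,-0.463,-0.087],-1.293],[[0.312,-0.463,-0.127],-1.293],[[0.312,-0.463,-0.16],-1.293],[[0.312,-0.463,-0.17],-1.293],[[0.312,-0.463,-0.17],-1.293]]}}

```text
time: 1.9
position: [0.589, 0.123, 0.0153]
tool_rot: [3.129, -0.262, -0.005]
ft_force: [0.1, -0.2, 0.7]
grip_width: 1.0
```

Run:
```python
from h import *
from scipy.spatial.transform import Rotation as R
snap('scene','s1');crop('s1',170,110,350,260,4.4,'s1c')
M=R.from_rotvec(get_state()['tool_rot']).as_matrix();print(M.round(3),np.degrees(np.arctan2(M[1,0],M[0,0])))
```

```text
[[ 0.986 -0.166  0.   ]
 [-0.166 -0.986 -0.   ]
 [ 0.     0.    -1.   ]] -9.526603906533873
```

View pics/s1c.png

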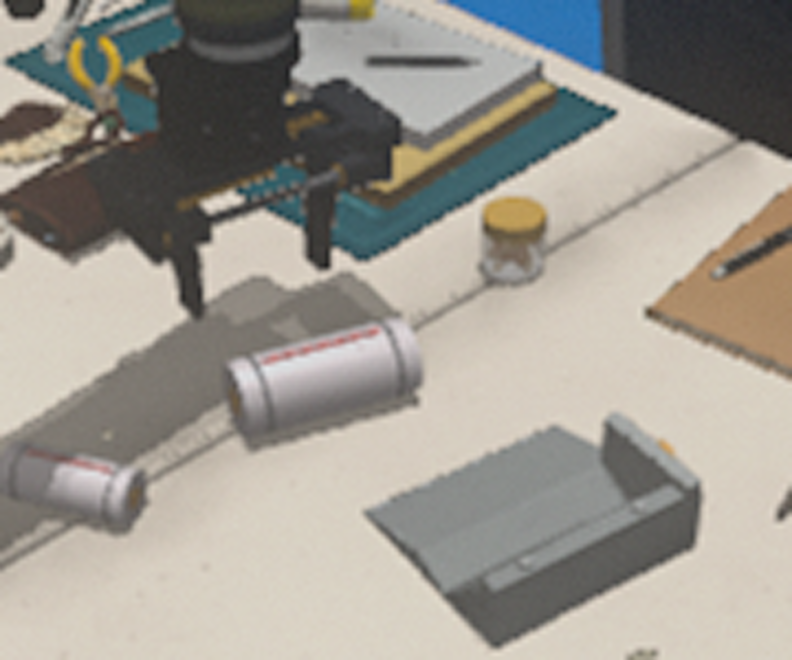

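Request:
{"method": "carry_out", "body": {"motion": [[[-0.001,-0.003,0],0],[[-0.002,-0.007,0],0],[[-0.003,-0.011,0],0],[[-0.0045,-0.015,0],0],[[-0.0055,-0.019,0],0],[[-0.007,-0.023,0],0],[[-0.008,-0.027,0],0],[[-0.009,-0.031,0],0],[[-0.0105,-0.035,0],0],[[-0.0115,-0.039,0],0],[[-0.013,-0.043,0],0],[[-0.014,-0.047,0],0],[[-0.015,-0.051,0],0],[[-0.0165,-0.055,0],0],[[-0.0175,-0.059,0],0],[[-0.019,-0.063,0],0],[[-0.02,-0.067,0],0],[[-0.021,-0.071,0],0],[[-0.022,-0.0745,0],0],[[-0.023,-0.0775,0],0]]}}

```text
time: 3.95
position: [0.5675, 0.0465, 0.0166]
tool_rot: [3.131, -0.259, 0.0]
ft_force: [-0.1, 0.1, 0.1]
grip_width: 0.997
```

Run:
```python
from h import *
a=snap('scene','s2');b=snap('top','t2')
crop('s2',190,140,350,260,2.5,'a');crop('t2',225,155,345,245,3.333,'b')
x,y=cv2.imread('pics/a.png'),cv2.imread('pics/b.png');cv2.imwrite('pics/c2.png',np.hstack([x[:300],y[:300]]))
```

```text
(no output)
```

View pics/c2.png

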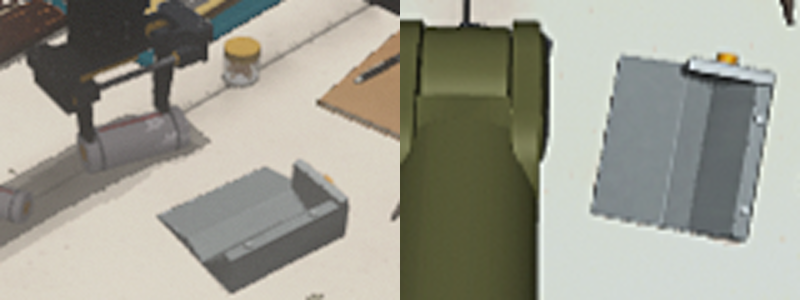

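Run:
```python
from h import *
ex=np.array([.9865,-.1639,0]);ey=np.array([.1639,.9865,0])
for f,p,(x0,y0,s) in [('s1',[.589,.123,.0153],(170,110,4.4)),('s2',[.5675,.0465,.0166],(190,140,2.5))]:
  for k in (-.05,.05): print(f,k,(proj(f,np.array(p)+k*ex)-[x0,y0])*s)
V=np.array([.5733,-.1354,0])
for n,y in (('start',.179),('now',.142)):
  b=V-.03*ex+y*ey
  for k in (-.06,.06): print(n,(proj('s2',b+k*ex+[0,0,.025])-[190,140])*2.5)
crop('s2',195,160,285,225,8.8,'s2d')
```

```text
s1 -0.05 [192.75789389 353.58588849]
s1 0.05 [320.45428249 303.38119208]
s2 -0.05 [ 86.75427007 163.54810805]
s2 0.05 [161.96292457 132.1429416 ]
start [ 82.54403461 158.91948038]
start [172.83554317 121.50668853]
now [ 99.58095706 176.99982724]
now [191.1019532  137.90818146]
```

View pics/s2d.png

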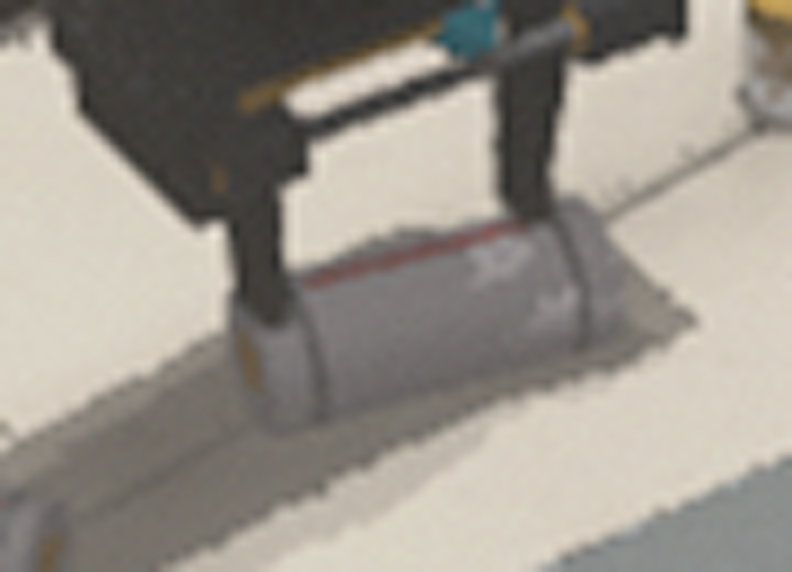

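Run:
```python
from h import *
ex=np.array([.9865,-.1639,0]);ey=np.array([.1639,.9865,0]);V=np.array([.5733,-.1354,0])
for f,p,o in [('s1',[.589,.123,.0],(197/4.4+170,318/4.4+110)),('s2',[.5675,.0465,.0],(265/8.8+195,320/8.8+160))]:
  print(f,o,[(z,proj(f,np.array(p)-.05*ex+[0,0,z]).round(1)) for z in (.016,.03,.04,.05)])
B=np.array([.5775,.0453,.025]);a=np.array([np.cos(-.345),np.sin(-.345),0])
for k in(-.06,.06):print(((proj('s2',B+k*a)-[195,160])*8.8).round(0))
print(proj('s0',[.279,.587,.187]))
crop('s1',200,140,260,185,13,'s1e')
```

```text
s1 (214.77272727272725, 182.27272727272725) [(0.016, array([213.8, 190.2])), (0.03, array([213.4, 186.3])), (0.04, array([213.1, 183.6])), (0.05, array([212.9, 180.8]))]
s2 (225.11363636363637, 196.36363636363637) [(0.016, array([224.7, 205.6])), (0.03, array([224.4, 201.7])), (0.04, array([224.2, 198.9])), (0.05, array([224., 196.]))]
[245. 359.]
[592. 265.]
[ 46.11830886 114.60448226]
```

View pics/s1e.png

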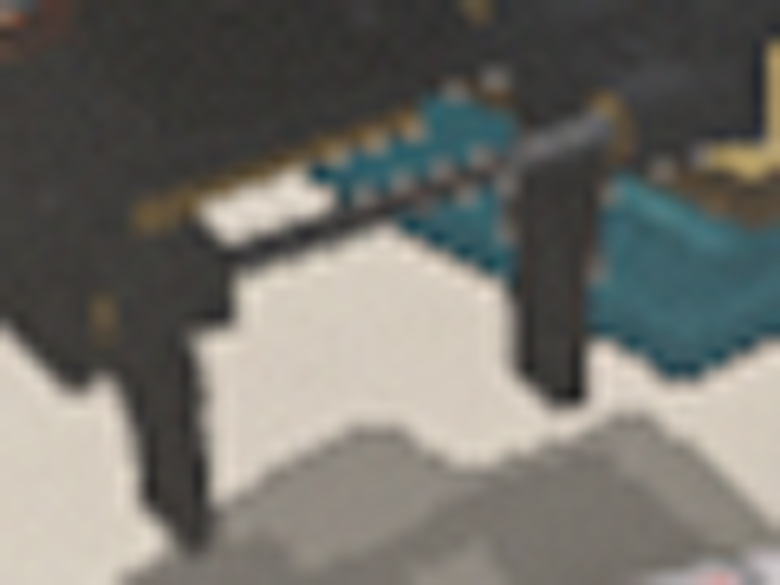

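The picture shows the open fingertips at about 50 mm, roughly 35 mm above the reported TCP, because they retract when the gripper opens. They passed over the bar, and the red line is still on top. I'll go back to the left and lower the tool, then check the tip height in the image.

Request:
{"method": "carry_out", "body": {"motion": [[[0,0,0.01],0],[[0.005,0.016,0.01],0],[[0.014,0.046,0.01],0],[[0.021,0.07,0.01],0],[[0.023,0.0775,0.005],0],[[0.023,0.0775,-0.005],0],[[0.023,0.0775,-0.015],0],[[0.023,0.0775,-0.02],0],[[0.023,0.0775,-0.023],0],[[0.023,0.0775,-0.025],0],[[0.023,0.0775,-0.025],0]]}}

```text
time: 5.15
position: [0.5905, 0.1237, -0.0085]
tool_rot: [3.131, -0.26, -0.0]
ft_force: [0.5, -0.5, 0.8]
grip_width: 0.997
```

Run:
```python
from h import *
snap('scene','s3')
for f,y1 in (('s1',200),('s3',210)):
    g=cv2.imread('pics/'+f+'.png').max(2)
    for c in range(205,250,2):
        if c in range(209,219) or c>=240:
            r=[v for v in range(150,y1) if g[v,c]<75]; print(f,c,max(r) if r else None,end='; ')
    print()
s=get_state();print(s['position'],s['ft_force'])
```

```text
s1 209 168; s1 211 178; s1 213 179; s1 215 181; s1 217 163; s1 241 168; s1 243 170; s1 245 165; s1 247 152; s1 249 153; 
s3 209 174; s3 211 178; s3 213 186; s3 215 187; s3 217 171; s3 241 175; s3 243 176; s3 245 175; s3 247 153; s3 249 159; 
[ 0.59066807  0.1239653  -0.00826658] [-0.50628601  0.31528338 -0.08100191]
```

Request:
{"method": "carry_out", "body": {"motion": [[[0,0,-0.004],0],[[0,0,-0.008],0],[[-0.002,-0.006,-0.008],0],[[-0.004,-0.013,-0.008],0],[[-0.006,-0.02,-0.008],0],[[-0.008,-0.026,-0.008],0],[[-0.009,-0.03,-0.008],0],[[-0.01,-0.034,-0.008],0],[[-0.0115,-0.038,-0.008],0],[[-0.0125,-0.042,-0.008],0],[[-0.014,-0.046,-0.008],0],[[-0.015,-0.05,-0.008],0],[[-0.016,-0.054,-0.008],0],[[-0.0175,-0.058,-0.008],0],[[-0.0185,-0.062,-0.008],0],[[-0.02,-0.066,-0.008],0],[[-0.021,-0.07,-0.008],0],[[-0.022,-0.074,-0.008],0]]}}

```text
time: 7.0
position: [0.5685, 0.05, -0.0164]
tool_rot: [3.131, -0.259, 0.0]
ft_force: [-0.3, -0.7, -0.3]
grip_width: 0.999
```

Run:
```python
from h import *
a=snap('scene','s4');s=get_state();print(s['position'],s['ft_force'])
crop('s4',195,130,345,245,5.2,'s4c')
```

```text
[ 0.56827926  0.04896209 -0.01641855] [-0.51842313 -0.90450725  0.23439508]
```

View pics/s4c.png

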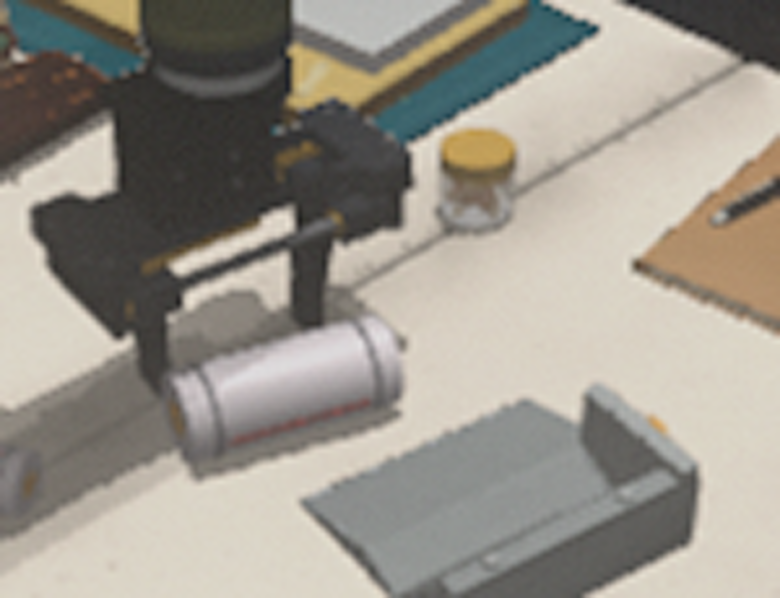

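The bar has rolled more than a quarter turn: the red line is now low on the front side at about (300,420). It's still yawed. Near face centre is about (178,418) and the far end about (392,358).

```bash
cat >> h.py <<'E'
EX=np.array([.9865,-.1639,0]);EY=np.array([.1639,.9865,0]);VO=np.array([.5733,-.1354,0])
inV=lambda p:np.array([(p-VO)@EX,(p-VO)@EY,p[2]])
E
python3 - <<'E'
from h import *
for c in [(178,418),(393,355),(388,365)]:
    print(inV(ray('s4',c[0]/5.2+195,c[1]/5.2+130,.025)).round(4))
print(inV(get_state()['position']).round(4))
E
```

```text
[-0.0905  0.1444  0.025 ]
[0.0316 0.124  0.025 ]
[0.0244 0.1185 0.025 ]
[-0.0352  0.1811 -0.0164]
```

Request:
{"method": "carry_out", "body": {"motion": [[[-0.0009,-0.0039,0],0],[[-0.0018,-0.0078,0],0],[[-0.0027,-0.0117,0],0],[[-0.0036,-0.0156,0],0],[[-0.0045,-0.0195,0],0],[[-0.0054,-0.0234,0],0],[[-0.0063,-0.0273,0],0],[[-0.0072,-0.0312,0],0],[[-0.0081,-0.0351,0],0],[[-0.009,-0.039,0],0],[[-0.0099,-0.0429,0],0],[[-0.0108,-0.0468,0],0],[[-0.0117,-0.0507,0],0],[[-0.0126,-0.0546,0.001],0],[[-0.0135,-0.0585,0.0015],0],[[-0.0144,-0.0624,0.002],0],[[-0.0153,-0.0663,0.0025],0],[[-0.0162,-0.0702,0.003],0],[[-0.0171,-0.0741,0.0035],0],[[-0.018,-0.078,0.004],0]]}}

```text
time: 9.05
position: [0.5507, -0.0276, -0.0122]
tool_rot: [-3.131, 0.258, -0.001]
ft_force: [0.0, 4.2, 1.8]
grip_width: 1.005
```

Run:
```python
from h import *
a=snap('scene','s5');s=get_state();print(inV(s['position']).round(4),s['ft_force'],s['time'])
crop('s5',205,140,345,250,5.5,'s5c')
```

```text
[-0.04    0.1012 -0.0122] [0.53081392 2.11142045 1.88941657] 9.1
```

View pics/s5c.png

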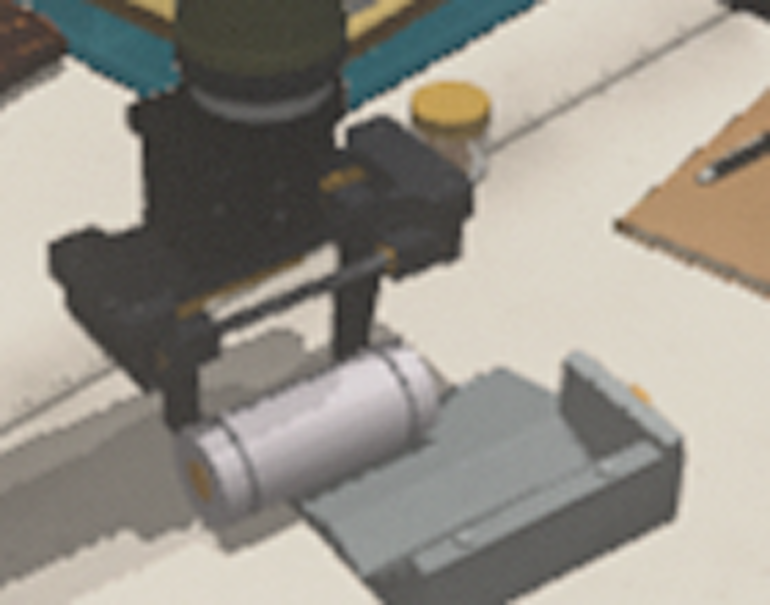

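The bar is now square against both fingers on the ramp foot (about 2 N). I'll carry on up the ramp, raising the tips as it climbs.

Request:
{"method": "carry_out", "body": {"motion": [[[-0.0005,-0.0028,0.0005],0],[[-0.0009,-0.0056,0.001],0],[[-0.0014,-0.0084,0.0015],0],[[-0.0018,-0.0112,0.002],0],[[-0.0023,-0.014,0.0025],0],[[-0.0028,-0.0168,0.003],0],[[-0.0033,-0.0196,0.0035],0],[[-0.0037,-0.0224,0.004],0],[[-0.0042,-0.0252,0.0045],0],[[-0.0047,-0.028,0.005],0],[[-0.0051,-0.0308,0.0055],0],[[-0.0056,-0.0336,0.006],0],[[-0.0061,-0.0364,0.0065],0],[[-0.0065,-0.0392,0.007],0],[[-0.007,-0.042,0.0075],0],[[-0.0075,-0.0448,0.008],0],[[-0.008,-0.0476,0.0085],0],[[-0.0084,-0.05,0.009],0],[[-0.0088,-0.0525,0.0095],0],[[-0.0092,-0.055,0.01],0]]}}

```text
time: 11.1
position: [0.5412, -0.0832, -0.0025]
tool_rot: [3.131, -0.259, -0.0]
ft_force: [0.5, 0.0, 0.4]
grip_width: 1.0
```

Run:
```python
from h import *
a=snap('scene','s6');s=get_state();print(inV(s['position']).round(4),s['ft_force'],s['time'])
crop('s6',205,140,345,250,5.5,'s6c')
```

```text
[-0.0402  0.0457 -0.0023] [-0.73481613 -0.11709189  1.08262618] 11.15
```

View pics/s6c.png

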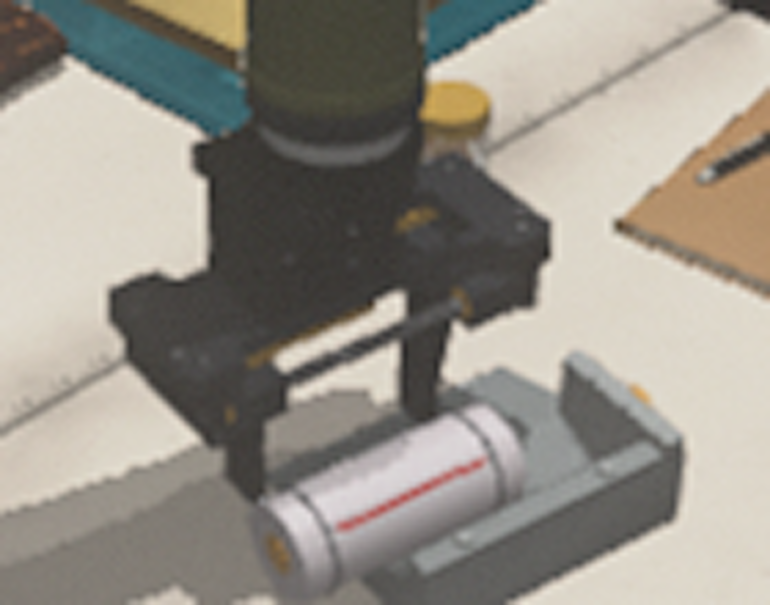

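The bar appears to sit in the groove: the fingers carry no force, and the near face centre is at about (280,547) with the far end near (515,450).

Run:
```python
from h import *
for c in [(280,547),(505,450)]:
    print(inV(ray('s6',c[0]/5.5+205,c[1]/5.5+140,.036)).round(4))
for x in(-.16,-.15,-.06): print(VO+x*EX)
for k in (-.1,-.09,.02,.03): print(k,((proj('s6',VO+k*EX+[0,0,.036])-[205,140])*5.5).round(0))
```

```text
[-0.0979  0.0027  0.036 ]
[ 0.0235 -0.0032  0.036 ]
[ 0.41546  -0.109176  0.      ]
[ 0.425325 -0.110815  0.      ]
[ 0.51411  -0.125566  0.      ]
-0.1 [279. 553.]
-0.09 [298. 543.]
0.02 [495. 449.]
0.03 [512. 441.]
```

The bar is in the groove, spanning x from about -98 to +22 mm, y about 0. It needs about 53 mm of push along the groove. I'll back off and rise, shut the fingers, then go behind the near end.

Request:
{"method": "carry_out", "body": {"motion": [[[0.002,0.012,0],0],[[0.005,0.03,0.01],0],[[0.005,0.03,0.05],0],[[0.005,0.03,0.09],0],[[0.005,0.03,0.11],0]]}}

```text
time: 11.65
position: [0.5484, -0.0513, 0.1111]
tool_rot: [-3.13, 0.256, -0.007]
ft_force: [0.4, 0.6, 0.1]
grip_width: 1.003
```

Request:
{"method": "carry_out", "body": {"motion": [[[-0.01,-0.005,0],0],[[-0.035,-0.02,0],0],[[-0.06,-0.035,0],0],[[-0.085,-0.048,0],0],[[-0.105,-0.06,0],0],[[-0.107,-0.06,0],0],[[-0.107,-0.06,-0.01],0],[[-0.107,-0.06,-0.03],0],[[-0.107,-0.06,-0.05],0],[[-0.107,-0.06,-0.065],0],[[-0.107,-0.06,-0.075],0],[[-0.107,-0.06,-0.08],0],[[-0.107,-0.06,-0.08],0]], "grip": 1, "squeeze": 5}}

```text
time: 12.95
position: [0.4391, -0.1124, 0.0268]
tool_rot: [3.13, -0.258, -0.002]
ft_force: [-0.0, 0.9, 0.1]
grip_width: 0.009
```

Run:
```python
from h import *
snap('scene','s7');s=get_state();p=s['position'];print(inV(p).round(4),s['ft_force'],s['time'],s['grip_width'])
u=proj('s7',p);print(u)
g=cv2.imread('pics/s7.png').max(2)
for c in range(int(u[0])-12,int(u[0])+13,2):
    col=g[int(u[1])-30:int(u[1])+14,c]; print(c,(np.where(col<75)[0]+int(u[1])-30).max(initial=0),end='; ')
```

```text
[-0.1357  0.0007  0.0275] [ 0.04547321 -0.06156318  0.60254372] 13.0 0.007684481491114654
[243.2853948  248.78206832]
231 221; 233 226; 235 220; 237 232; 239 238; 241 240; 243 241; 245 239; 247 239; 249 224; 251 0; 253 221; 255 220;
```

Even with the fingers shut, the tips show about 30 mm higher than the reported TCP, so this is a z bias, not retraction on opening. I'll lower by the same amount, as before.

Request:
{"method": "carry_out", "body": {"motion": [[[0,0,-0.008],0],[[0,0,-0.016],0],[[0,0,-0.022],0],[[0,0,-0.026],0],[[0,0,-0.026],0]]}}

```text
time: 13.5
position: [0.4387, -0.1126, 0.0009]
tool_rot: [3.131, -0.259, -0.002]
ft_force: [0.0, 0.0, 0.1]
grip_width: 0.003
```

Run:
```python
from h import *
snap('scene','s8');s=get_state();p=s['position'];print(inV(p).round(4),s['ft_force'],s['time'])
u=proj('s8',[p[0],p[1],.03]);print(u, proj('s8',p+[0,0,.03]-.01*EY))
g=cv2.imread('pics/s8.png').max(2)
for c in range(231,256,2):
    print(c,(np.where(g[210:265,c]<75)[0]+210).max(initial=0),end='; ')
```

```text
[-0.1361  0.0004  0.0013] [1.09941674 0.5693279  0.4210506 ] 13.55
[243.15715076 248.20231796] [245.37450996 250.36126402]
231 229; 233 235; 235 229; 237 237; 239 246; 241 248; 243 249; 245 248; 247 247; 249 234; 251 223; 253 230; 255 229;
```

Request:
{"method": "carry_out", "body": {"motion": [[[0.0039,-0.0007,0],0],[[0.0079,-0.0013,0],0],[[0.0118,-0.002,0],0],[[0.0158,-0.0026,0],0],[[0.0197,-0.0033,0],0],[[0.0237,-0.0039,0],0],[[0.0276,-0.0046,0],0],[[0.0316,-0.0052,0],0],[[0.0355,-0.0059,0],0],[[0.0395,-0.0066,0],0],[[0.0434,-0.0072,0],0],[[0.0474,-0.0079,0],0],[[0.0513,-0.0085,0],0],[[0.0543,-0.009,0],0],[[0.0572,-0.0095,0],0],[[0.0602,-0.01,0],0],[[0.0631,-0.0105,0],0]]}}

```text
time: 15.25
position: [0.5026, -0.1232, 0.0016]
tool_rot: [3.131, -0.259, 0.0]
ft_force: [-2.3, 0.2, 1.0]
grip_width: 0.011
```

Run:
```python
from h import *
snap('scene','s9');s=get_state();p=s['position'];print(inV(p).round(4),s['ft_force'],s['time'])
```

```text
[-0.071   0.0005  0.0016] [-1.5606684   0.34495659 -0.38536428] 15.3
```

Contact at about 2 N while sliding. I'll advance in small steps and watch for the force to rise at the stop.

Request:
{"method": "carry_out", "body": {"motion": [[[0.0015,-0.0002,0],0],[[0.003,-0.0005,0],0],[[0.0045,-0.0007,0],0],[[0.006,-0.001,0],0],[[0.007,-0.0012,0],0]]}}

```text
time: 15.8
position: [0.5096, -0.1243, 0.0016]
tool_rot: [3.131, -0.259, 0.0]
ft_force: [-3.0, -0.5, 0.5]
grip_width: 0.005
```

Request:
{"method": "carry_out", "body": {"motion": [[[0.001,-0.0002,0],0],[[0.002,-0.0003,0],0]]}}

```text
time: 16.0
position: [0.5115, -0.1247, 0.0016]
tool_rot: [3.131, -0.259, 0.0]
ft_force: [-2.5, 0.3, 0.3]
grip_width: 0.004
```

Request:
{"method": "carry_out", "body": {"motion": [[[0.001,-0.0002,0],0],[[0.002,-0.0003,0],0]]}}

```text
time: 16.2
position: [0.5135, -0.125, 0.0016]
tool_rot: [3.131, -0.259, 0.0]
ft_force: [-1.4, 0.5, 1.2]
grip_width: 0.0
```

Request:
{"method": "carry_out", "body": {"motion": [[[0.001,-0.0002,0],0],[[0.001,-0.0002,0],0]]}}

```text
time: 16.4
position: [0.5147, -0.1252, 0.0016]
tool_rot: [3.131, -0.259, 0.001]
ft_force: [-0.9, -0.3, 0.2]
grip_width: 0.007
```

Run:
```python
from h import *
snap('scene','s10');s=get_state();p=s['position'];print(inV(p).round(4),s['ft_force'],s['time'])
```

```text
[-0.0594  0.0004  0.0016] [-1.31062887  0.09890446 -0.69330927] 16.45
```

Not at the stop yet; the force is still only sliding level. More 1 mm steps.

Request:
{"method": "carry_out", "body": {"motion": [[[0.0007,-0.0001,0],0],[[0.0014,-0.0002,0],0]]}}

```text
time: 16.65
position: [0.5157, -0.1254, 0.0016]
tool_rot: [3.131, -0.259, -0.0]
ft_force: [-1.6, -0.2, -0.0]
grip_width: 0.004
```

Request:
{"method": "carry_out", "body": {"motion": [[[0.0007,-0.0001,0],0],[[0.001,-0.0002,0],0]]}}

```text
time: 16.85
position: [0.5169, -0.1256, 0.0016]
tool_rot: [3.131, -0.259, 0.0]
ft_force: [-1.8, 0.3, -0.1]
grip_width: 0.005
```

Request:
{"method": "carry_out", "body": {"motion": [[[0.0008,-0.0001,0],0],[[0.0016,-0.0003,0],0]]}}

```text
time: 17.05
position: [0.5185, -0.1259, 0.0016]
tool_rot: [3.131, -0.259, 0.0]
ft_force: [-2.4, 0.7, -0.1]
grip_width: 0.005
```

Request:
{"method": "carry_out", "body": {"motion": [[[0.0008,-0.0001,0],0],[[0.0016,-0.0003,0],0]]}}

```text
time: 17.25
position: [0.5201, -0.1262, 0.0016]
tool_rot: [-3.131, 0.259, -0.0]
ft_force: [-2.2, 0.5, 1.4]
grip_width: 0.009
```

Run:
```python
from h import *
snap('scene','s11');s=get_state();p=s['position'];print(inV(p).round(4),s['ft_force'],s['time'])
crop('s11',225,160,345,255,6.5,'s11c')
```

```text
[-0.0538  0.0004  0.0016] [-2.37439909  0.61308155 -0.08879058] 17.3
```

View pics/s11c.png

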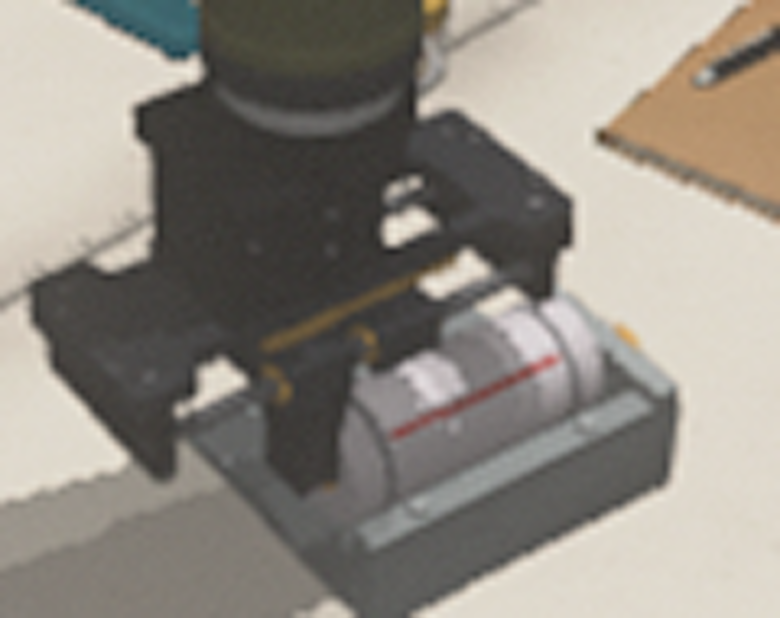

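The bar lies in the groove with the finger on its near end. A small gap to the stop may remain at the far end, about (605,370). I'll continue until the force jumps.

Request:
{"method": "carry_out", "body": {"motion": [[[0.0008,-0.0001,0],0],[[0.0016,-0.0003,0],0]]}}

```text
time: 17.5
position: [0.5204, -0.1262, 0.0014]
tool_rot: [-3.13, 0.259, 0.004]
ft_force: [-7.1, 1.3, 4.1]
grip_width: 0.009
```

Request:
{"method": "carry_out", "body": {"motion": [[[0.0005,-0.0001,0],0],[[0.001,-0.0002,0],0]]}}

```text
time: 17.7
position: [0.5203, -0.1262, 0.0014]
tool_rot: [-3.13, 0.259, 0.007]
ft_force: [-9.4, 2.1, 7.2]
grip_width: 0.008
```

The force rose to 9 N and the position stalled, so the bar is on the stop. I'll back off straight along the groove, then go up.

Request:
{"method": "carry_out", "body": {"motion": [[[-0.001,0.0002,0],0],[[-0.003,0.0005,0],0],[[-0.006,0.001,0],0],[[-0.015,0.0025,0],0],[[-0.03,0.005,0],0],[[-0.045,0.0075,0.01],0],[[-0.05,0.008,0.04],0],[[-0.05,0.008,0.08],0],[[-0.05,0.03,0.12],0],[[-0.05,0.07,0.15],0],[[-0.05,0.12,0.17],0],[[-0.05,0.17,0.17],0],[[-0.05,0.2,0.17],0],[[-0.05,0.2,0.17],0],[[-0.05,0.2,0.17],0]]}}

```text
time: 19.2
position: [0.4724, 0.0734, 0.1715]
tool_rot: [3.131, -0.256, 0.001]
ft_force: [0.6, -0.8, -0.4]
grip_width: 0.007
```

Run:
```python
from h import *
b=snap('top','t12');snap('scene','s12')
i,j=cv2.imread('pics/t0.png'),b['pixels']
# bar at rest: predicted silhouettes in top view vs bright pixels
g=j.astype(int);
u=lambda x,y,z:proj('t12',VO+x*EX+y*EY+[0,0,z])
print('pred near/far end axis top',u(-.045,0,.061),u(.075,0,.061))
for y in(-.012,0,.012):   # profile along bar top, brightness
    print(y,[(round(x*1000),int(j[tuple(np.rint(u(x,y,.036+np.sqrt(.025**2-y*y))).astype(int)[::-1])].min())) for x in np.r_[-.06:-.03:.003,.06:.09:.003]])
d=np.abs(i.astype(int)-j).max(2)
for n,(x,y) in dict(jar=(245,132),sand=(158,267),tin=(146,224),bob=(379,264),spool=(395,224),bottle=(377,183)).items(): print(n,(d[y-14:y+15,x-14:x+15]>50).sum())
print(get_state()['ft_force'],get_state()['time'])
```

```text
pred near/far end axis top [311.94264595 217.54271584] [319.06397301 176.36045678]
-0.012 [(-60, 78), (-57, 96), (-54, 96), (-51, 84), (-48, 52), (-45, 161), (-42, 185), (-39, 180), (-36, 175), (-33, 155), (60, 154), (63, 183), (66, 181), (69, 181), (72, 153), (75, 189), (78, 199), (81, 186), (84, 118), (87, 28)]
0 [(-60, 104), (-57, 108), (-54, 116), (-51, 88), (-48, 58), (-45, 27), (-42, 190), (-39, 210), (-36, 213), (-33, 185), (60, 154), (63, 208), (66, 211), (69, 209), (72, 209), (75, 204), (78, 194), (81, 188), (84, 112), (87, 28)]
0.012 [(-60, 117), (-57, 123), (-54, 125), (-51, 115), (-48, 75), (-45, 75), (-42, 185), (-39, 204), (-36, 197), (-33, 200), (60, 103), (63, 157), (66, 189), (69, 186), (72, 187), (75, 177), (78, 190), (81, 193), (84, 185), (87, 177)]
jar 0
sand 0
tin 0
bob 0
spool 0
bottle 0
[ 0.99595546 -0.79603261  0.07617018] 19.3
```

The near edge of the bar sits at x about -44 mm, where -45 mm is expected. There is no gap at the stop, and the bystanders haven't changed. Handing in.

```bash
python3 -c "
from h import *
print(ticket.close_job())"
```

```text
the job is handed in; nothing more can be done
None
```

The bar is in the V-rest groove with its far end on the steel stop, and I handed the job in at about 19 s of the 51 s allowed. No verdict was reported.

**What I did:** I rolled the bar along the bench and up the ramp with the open fingertips. The ramp squared it against both fingers, and it dropped over the crest into the groove. I then pushed its near end with the shut fingers until it met the stop, and backed the arm clear.

**Last checks:**
- **Stop contact:** the finger stalled against the bar. Wrist force rose from about 2 N while sliding to about 9 N along the groove, 12 N in all, well under the 25 N limit.
- **Bar position:** in the final top view the near end is at x ≈ -44 mm (expected -45) and no gap shows at the stop.
- **In the groove:** I last measured the bar's sideways position as it dropped in, with both ends within about 3 mm of the groove line. I didn't measure it again at the end.
- **Bystanders:** none of the six shows any change from the first top view.

**What disagreed:** the fingertips showed about 30–35 mm higher in the images than the reported tool position. Because of this, my first push passed over the bar without noticeably moving it. I lowered the tool by that amount for the later pushes.

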